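# Show the buzzer board to the light

## Task

Three circuit-board carriers stand in the slotted rack; take the one with the single round black buzzer, drawing it straight up and clear of its slot before turning it. Then hold it over the middle of the black inspection mat, at least 10 cm clear above it, with the component face tipped up at 45 degrees to the overhead light and its bottom edge level, and finish while still holding it there, still. Leave the other boards and everything else on the bench where they are.

Things in the scene. Friction and masses are not known exactly. Their poses are not given: they have to be found in the camera images.
- rack: Fixed aluminium bar, 70 (x) x 270 (y) x 45 high, with three slots 12 x 62 and 35 deep in its top, at y = -90, 0, +90 mm. Origin: centre of its underside. Slot floors lie 10 mm above the bench; a board has 1 mm of play on each side. All boards' component faces look along the rack's +x (roughly away from the robot).
- buzzer_board: The board to take, upright in any of the slots: grey carrier plate 60 wide (y), 10 thick (x), 130 tall (z). Origin: middle of its foot; +x out of the component face, +z to the top edge. On its +x face, at heights 38 to 90: green circuit board with one round black buzzer, 32 diameter, 14 proud of the carrier. Heights 90 to 130 and the whole back are bare, to grip. 0.10 to 0.20 kg.
- buzzer_board_mid (a point): The middle of the buzzer board's carrier plate, 65 mm above its foot along its z; axes as the board's.
- mat: Fixed black rubber inspection mat lying flat on the bench, 160 (x) x 200 (y) x 3 thick. Origin: centre of its underside.
- keypad_board: Leave it: carrier of the same size, origin and axes as the buzzer board, in another slot; on its component face nine small white square keys, 3 x 3, 5 mm proud.
- relay_board: Leave it: carrier of the same size, origin and axes as the buzzer board, in another slot; on its component face two black rectangular relays, 16 mm proud, and a white connector.
- brush: Small brush, 150 long, lying on the mat near its edge towards the robot; leave it there.
- screwdriver: Screwdriver, 190 long, lying on the bench beyond the rack and mat; not needed.
- tape_roll: White ring of tape, 90 diameter, 24 high, lying flat on the bench; not needed.
- solder_reel: Steel reel, 60 diameter, 46 high, standing on the bench beyond the rack; not needed.
- parts_bin: Open blue bin, 120 x 160 x 60 high; not needed.
- housing: Open red sheet-metal housing, 300 x 85 x 42 high, lying on the bench at the left; not needed.
Not all that is in view belongs to the job. What is shaped like the buzzer_board but blue is not meant.

How it is judged:
By the outcome, as a careful person would: the job done as asked, in the order asked, and still so for the second after the job is handed in, while the arm keeps its last pose, push and grip.
It also fails if it takes over 37 s, if anything falls off the work surface, if the arm or the gripper's body presses on something with over 40 N, if the wrist force passes 120 N, or if a joint passes its speed limit or range.

## Robot

A 6-joint arm with a two-finger parallel gripper is mounted at the origin on the work surface. World frame = base frame: x ahead of the robot, y to its left, z up, the work surface at z = 0. Lengths are in m, angles in rad, forces in N, time in s.
With the tool pointing down it reaches from about 0.375 to 0.975 m from the base axis. Payload 3.8 kg.
Tool frame: the origin (TCP) lies at the very end of the fingers, on their centre line; the grasp point (between the pads) lies 19 mm behind it; z points along the fingers, y is the line along which they close (so a half turn about z gives the same grasp; the last joint's range is limited). The gripper opens to 85 mm and grips with 20 to 120 N. Pads are 22 mm wide; open, the fingers measure 114 mm over their backs; the gripper's body (76 mm by 85 mm) begins 54 mm behind the grasp point. The pads swing forward as they close: fully open they stand 13 mm farther back than shut.
Start: joints at [-1.237, 0.264, 1.604, -0, 1.274, -0.037], TCP at [0.245, -0.629, 0.231] pointing down, gripper open.
Joint ranges: [-2.63, 2.63], [-0.94, 2.18], [0.31, 2.57], [-1.31, 4.45], [0, 2.66], [-2.55, 2.55]. Speed limits (rad/s): [2.57, 2.57, 3.14, 3.14, 3.14, 3.14].

## Interface

Orientations are given as a rotation vector (axis times angle).
In Python, from workcell import monitor, viewer, workorder gives the robot as it stands.
- The arm moves only by the tool jog_arm, never from a script. Its argument "commands" is a list of rows, each an object with "travel": the shift along the tool's x, y, z in mm, a list of three; "rot": the turn, a rotation vector about the tool's x, y, z in degrees, a list of three; "claw": the closure in counts, from 0 (fully open) to 255 (shut). A call has exactly 5 rows; each row shifts and turns the commanded pose from where the row before left it, along the tool's axes as they then stand; what a row does not reach is not made up. A row lasts 1/10 s, in which the tool goes at most 50 mm and 8.59 degrees, less where a joint would pass 70% of its speed; a pose out of reach is approached as far as the arm can. A call is refused whole if a number of a shift passes 50 or a number of a turn 8.59, either way. A call with a gripper value outside its range is refused whole. The fingers move at their own pace and stop on an object; "force" is the grip in N (left out, the last holds). Time passes only in rows, so rows that do not move let the fingers close, or fill a call up. It gives the time, the measured TCP pose, the force, the opening and the grip force at its end, in the units of the state.
- monitor.read_state(): the state, without advancing time (a new reading comes with each control period).
- viewer.read_camera(name): name is "scene" or "top"; returns a dict with "color" (480x640x3 uint8, blue, green, red), "camera_matrix" (3x3 intrinsics, pixels), "R" (3x3) and "t" (3): a world point X has camera coordinates R X + t. Camera axes: x right, y down, z forward; pixel columns grow to the right and rows downward; lengths in m; the calibration is good to about 2 mm. A picture is of the moment at which its call begins. There is no depth.
- workorder.finish_job(): hands the job in; it is judged then, once.
The state is a dict: "time": time; "q": joint angles; "joint_vel": joint speeds; "joint_torque": joint torques, N m; "tool_pos": TCP position; "tcp_rot": TCP orientation; "wrist_force": force on the tool from outside, world axes, zero at the start; "torque": the same for the moment, N m; "width": opening from 0.0 (shut) to 1.0 (fully open); "grip_force": force on a finger pad.
Only numpy, scipy, OpenCV 4.12 (cv2) and the standard library are available. Lean on these libraries where they do the work, as an engineer would, in place of code of your own. Each camera call takes 0.05 s, during which the arm holds its last target. There are 200 camera calls.

## Working session

There is one attempt and no reset: what is moved stays moved. The work goes in short steps, Python scripts to look and compute and a tool call to move; the robot and the scene stay as the last step left them, time stands still between calls to the robot, and variables do not carry over. Pictures are saved under pics/ and viewed, at most 10 in all, crops included, and the job is handed in when it is done.

Besides the shell and the picture viewer there is one more tool, called after ">>>" as name(argument=value, ...), one argument or row to a line, values as JSON. jog_arm: Moves the arm, as the interface text tells. Its arguments: {"type":"object","properties":{"commands":{"type":"array","items":{"type":"object","properties":{"travel":{"type":"array","items":{"type":"number"}},"rot":{"type":"array","items":{"type":"number"}},"claw":{"type":"number"}}}},"force":{"type":"number"}},"required":["commands"]}

```bash
mkdir -p pics; python3 - <<'E'
from workcell import monitor, viewer
import cv2,numpy as np
s=monitor.read_state();print({k:np.round(v,3).tolist() for k,v in s.items()})
for n in("scene","top"):
    c=viewer.read_camera(n);cv2.imwrite(f"pics/{n}0.png",c["color"]);np.savez(f"{n}.npz",**c)
    print(n,c["camera_matrix"].round(1).tolist(),(-c["R"].T@c["t"]).round(3),c["R"].round(2).tolist())
E
```

```text
{'time': 0.0, 'q': [-1.237, 0.265, 1.605, 0.0, 1.274, -0.037], 'joint_vel': [0.002, 0.0, 0.001, -0.0, -0.0, 0.0], 'joint_torque': [-0.001, -51.512, -36.732, -0.0, 0.013, -0.0], 'tool_pos': [0.244, -0.628, 0.23], 'tcp_rot': [-3.086, -0.579, 0.0], 'wrist_force': [0.603, -0.256, -0.002], 'torque': [0.011, 0.006, 0.022], 'grip_force': 0.0, 'width': 0.997}
scene [[596.4, 0.0, 325.0], [0.0, 596.4, 234.9], [0.0, 0.0, 1.0]] [ 1.228 -0.725  1.235] [[0.75, 0.66, 0.0], [0.5, -0.56, -0.66], [-0.44, 0.5, -0.75]]
top [[501.6, 0.0, 328.7], [0.0, 501.6, 245.6], [0.0, 0.0, 1.0]] [0.335 0.031 1.592] [[-0.01, -1.0, 0.01], [-0.99, 0.01, -0.13], [0.13, -0.01, -0.99]]
```

View pics/scene0.png

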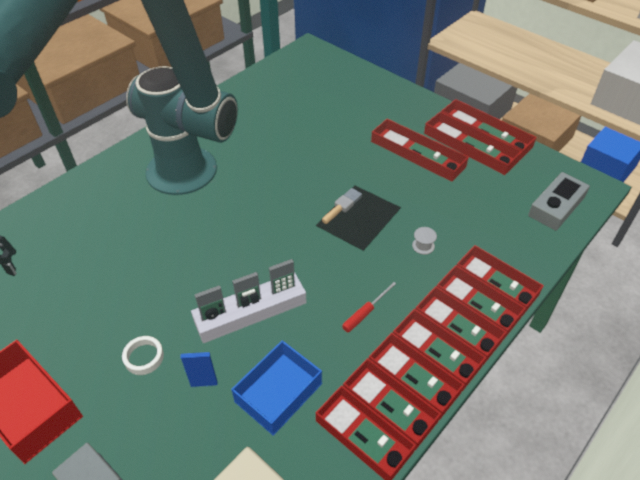

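View pics/top0.png

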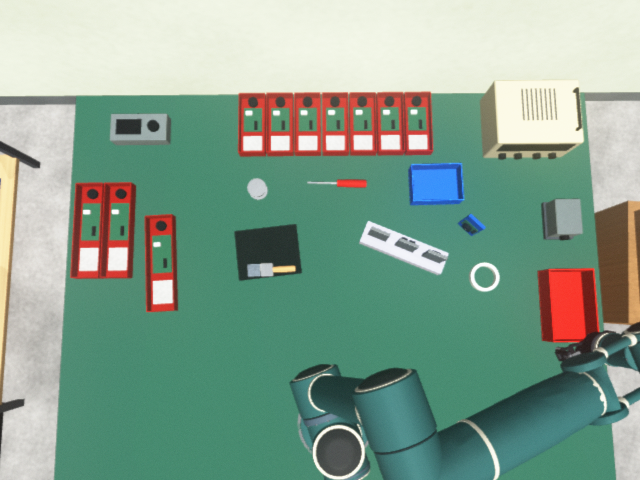

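The scene view shows three boards in the rack, at about (211,304), (248,292) and (283,278), and a blue look-alike at (200,370). The top view shows the rack from (362,232) to (446,262) and the mat around (268,252). These four could be mistaken for the target. The leftmost board, at (211,304), looks like the buzzer, so I'll check it in a crop.

```bash
python3 - <<'E'
import cv2,numpy as np
a=np.load("scene.npz")["color"][250:345,175:315];b=np.load("top.npz")["color"][210:285,350:460]
A=cv2.resize(a,(800,300*800//442),interpolation=cv2.INTER_CUBIC)if 0 else cv2.resize(a,None,fx=3.5,fy=3.5,interpolation=3)
B=cv2.resize(b,None,fx=3.5,fy=3.5,interpolation=3)
o=np.zeros((A.shape[0]+B.shape[0],max(A.shape[1],B.shape[1]),3),np.uint8);o[:A.shape[0],:A.shape[1]]=A;o[A.shape[0]:,:B.shape[1]]=B
print(o.shape);cv2.imwrite("pics/crop1.png",o)
E
```

```text
(594, 490, 3)
```

View pics/crop1.png

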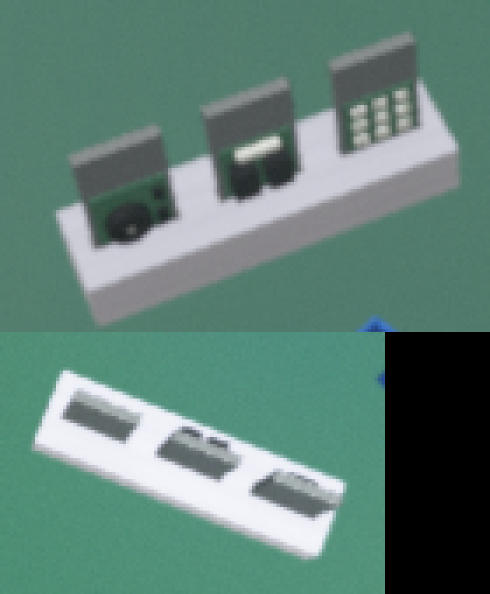

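The crop confirms it: the board at the -y end of the rack (scene left) carries one round black buzzer, the middle one has relays, and the right one has white keys. Next I'll fit the rack and mat poses from their corners.

```bash
cat > h.py <<'E'
import numpy as np,cv2
from scipy.optimize import least_squares
S=np.load("scene.npz");T=np.load("top.npz")
def proj(c,X):
    p=(c["R"]@np.atleast_2d(X).T).T+c["t"];p=p@c["camera_matrix"].T;return p[:,:2]/p[:,2:]
def pose(v,P):
    c,s=np.cos(v[2]),np.sin(v[2]);P=np.array(P,float);return np.c_[c*P[:,0]-s*P[:,1]+v[0],s*P[:,0]+c*P[:,1]+v[1],P[:,2]]
def fit(obs,v0):
    f=lambda v:np.concatenate([(proj(c,pose(v,P))-Q).ravel() for c,P,Q in obs])
    r=least_squares(f,v0,loss="soft_l1");return r.x,f(r.x).reshape(-1,2).round(1)
E
cat > m.py <<'E'
from h import *
a,b=.035,.135
sc=np.array([(57,212),(97,292),(459,147),(101,325),(458,187)])/3.5+[175,250]
Ps=[(-a,-b,.045),(a,-b,.045),(a,b,.045),(a,-b,0),(a,b,0)]
tc=(np.array([(65,371),(345,482)])-[0,332])/3.5+[350,210]
Pt=[(a,b,.045),(a,-b,.045)]
v,r=fit([(S,Ps,sc),(T,Pt,tc)],[.6,-.2,-.35]);print("rack",v.round(4),r.tolist())
bo=pose(v,[(0,-.09,.01)])[0];print("board",bo.round(4))
# direct: board top edge back corners in scene
be=np.array([(70,156),(158,125)])/3.5+[175,250]
print("top back edge obs",be.round(1).tolist(),"pred",proj(S,pose(v,[(-.005,-.12,.14),(-.005,-.06,.14)])).round(1).tolist())
m=(T["color"].max(2)<45).astype(np.uint8);m[:215]=0;m[290:]=0;m[:,:225]=0;m[:,310:]=0
k=cv2.findContours(m,0,2)[0];k=np.vstack(k)
q=cv2.boxPoints(cv2.minAreaRect(k));print(q.tolist())
q=q[np.argsort(q.sum(1))];q=np.array([q[0],*sorted(q[1:3].tolist(),key=lambda p:p[0]),q[3]])
P=[(.08,.1,.003),(-.08,.1,.003),(.08,-.1,.003),(-.08,-.1,.003)]
v,r=fit([(T,P,q)],[.55,.2,0]);print("mat",v.round(4),r.tolist(),proj(S,[[v[0],v[1],.003]]))
E
python3 m.py
```

```text
rack [ 0.5353 -0.2185 -0.3946] [[-0.0, 0.0], [-2.3, -0.3], [-0.2, 0.1], [-0.5, 0.5], [0.5, -0.8], [-1.0, -1.1], [-0.3, -0.6]]
board [ 0.5007 -0.3015  0.01  ]
top back edge obs [[195.0, 294.6], [220.1, 285.7]] pred [[194.7, 294.2], [220.0, 284.9]]Traceback (most recent call last):
  File "m.py", line 13, in <module>
    k=cv2.findContours(m,0,2)[0];k=np.vstack(k)
                                   ~~~~~~~~~^^^
    return _nx.concatenate(arrs, 0, dtype=dtype, casting=casting)
           ~~~~~~~~~~~~~~~^^^^^^^^^^^^^^^^^^^^^^^^^^^^^^^^^^^^^^^
ValueError: need at least one array to concatenate
```

```bash
sed -i 's/max(2)<45/max(2)<60/; s/^k=cv2/print(T["color"][240,250],m.sum());k=cv2/' m.py; cat > plan.py <<'E'
import numpy as np
from scipy.spatial.transform import Rotation as Ro
from workcell import monitor
def tool(zdir,ydir):
    z=np.array(zdir,float);z/=np.linalg.norm(z);y=np.array(ydir,float);y-=z*(y@z);y/=np.linalg.norm(y)
    return Ro.from_matrix(np.c_[np.cross(y,z),y,z])
def plan(pt,Rt,n,cur=None):
    s=monitor.read_state();p,R=cur or (s["tool_pos"],Ro.from_rotvec(s["tcp_rot"]));p=np.array(p)
    for i in range(n):
        w=1/(n-i);t=np.round(R.inv().apply((np.array(pt)-p)*w)*1000);g=np.round((R.inv()*Rt).as_rotvec(degrees=True)*w,1)
        p=p+R.apply(t/1000);R=R*Ro.from_rotvec(g,degrees=True);print(t.astype(int).tolist(),g.tolist())
    print("end",p.round(4),np.degrees((R.inv()*Rt).magnitude()).round(2));return p,R
E
python3 m.py; python3 -c "
from plan import *
a=-.3946;print(Ro.from_rotvec(monitor.read_state()['tcp_rot']).as_matrix().round(3).tolist())
plan([.5007,-.3015,.23],tool([0,0,-1],[np.cos(a),np.sin(a),0]),15)"
```

```text
rack [ 0.5353 -0.2185 -0.3946] [[-0.0, 0.0], [-2.3, -0.3], [-0.2, 0.1], [-0.5, 0.5], [0.5, -0.8], [-1.0, -1.1], [-0.3, -0.6]]
board [ 0.5007 -0.3015  0.01  ]
top back edge obs [[195.0, 294.6], [220.1, 285.7]] pred [[194.7, 294.2], [220.0, 284.9]]
[45 51 39] 2327
[[234.26280212402344, 231.73379516601562], [295.0102233886719, 224.5870361328125], [300.61431884765625, 272.2218322753906], [239.86691284179688, 279.36859130859375]]
mat [0.5274 0.2102 0.1164] [[-0.6, -0.6], [-1.1, 1.3], [0.7, -1.2], [1.0, 0.5]] [[358.28146408 215.45668787]]
[[0.932, 0.362, -0.001], [0.362, -0.932, 0.002], [0.0, -0.002, -1.0]]
[24, -14, 0] [-0.0, -0.0, -3.1]
[25, -13, 0] [-0.0, -0.0, -3.1]
[25, -11, 0] [-0.0, -0.0, -3.1]
[26, -10, 0] [-0.0, -0.0, -3.1]
[26, -9, 0] [-0.0, -0.0, -3.1]
[27, -7, 0] [-0.0, -0.0, -3.1]
[27, -6, 0] [-0.0, -0.0, -3.1]
[27, -4, 0] [-0.0, -0.0, -3.1]
[28, -3, 0] [-0.0, -0.0, -3.0]
[28, -1, 0] [-0.0, -0.0, -3.1]
[28, 0, 0] [-0.0, -0.0, -3.0]
[27, 1, 0] [-0.0, -0.0, -3.1]
[27, 3, 0] [-0.0, -0.0, -3.0]
[27, 4, 0] [-0.0, -0.0, -3.1]
[28, 6, 1] [-0.1, -0.1, -3.0]
end [ 0.5006 -0.3011  0.2295] 0.05
```

>>> jog_arm(
  commands=[
    {"travel": [24,-14,0],"rot": [0,0,-3.1],"claw": 0},
    {"travel": [25,-13,0],"rot": [0,0,-3.1],"claw": 0},
    {"travel": [25,-11,0],"rot": [0,0,-3.1],"claw": 0},
    {"travel": [26,-10,0],"rot": [0,0,-3.1],"claw": 0},
    {"travel": [26,-9,0],"rot": [0,0,-3.1],"claw": 0},
  ],
)

```text
time: 0.6
tool_pos: [0.3308, -0.519, 0.2306]
tcp_rot: [-2.979, -0.993, 0.0]
wrist_force: [1.3, 0.4, 0.6]
width: 0.999
grip_force: 0.0
```

>>> jog_arm(
  commands=[
    {"travel": [27,-7,0],"rot": [0,0,-3.1],"claw": 0},
    {"travel": [27,-6,0],"rot": [0,0,-3.1],"claw": 0},
    {"travel": [27,-4,0],"rot": [0,0,-3.1],"claw": 0},
    {"travel": [28,-3,0],"rot": [0,0,-3.0],"claw": 0},
    {"travel": [28,-1,0],"rot": [0,0,-3.1],"claw": 0},
  ],
)

```text
time: 1.1
tool_pos: [0.4169, -0.4099, 0.2307]
tcp_rot: [-2.82, -1.383, 0.0]
wrist_force: [0.6, 0.3, -0.8]
width: 1.002
grip_force: 0.0
```

>>> jog_arm(
  commands=[
    {"travel": [28,0,0],"rot": [0,0,-3.0],"claw": 0},
    {"travel": [27,1,0],"rot": [0,0,-3.1],"claw": 0},
    {"travel": [27,3,0],"rot": [0,0,-3.0],"claw": 0},
    {"travel": [27,4,0],"rot": [0,0,-3.1],"claw": 0},
    {"travel": [28,6,0],"rot": [0,0,-3.0],"claw": 0},
  ],
)

```text
time: 1.6
tool_pos: [0.501, -0.3006, 0.2307]
tcp_rot: [-2.612, -1.744, 0.001]
wrist_force: [-0.4, 0.0, -0.6]
width: 0.999
grip_force: 0.0
```

```bash
cat > look.py <<'E'
import sys,cv2,numpy as np
from workcell import monitor,viewer
n,x0,y0,x1,y1,f,out=sys.argv[1],*map(int,sys.argv[2:7]),sys.argv[7]
c=viewer.read_camera(n);np.savez(f"{n}.npz",**c)
cv2.imwrite(f"pics/{out}.png",cv2.resize(c["color"][y0:y1,x0:x1],None,fx=f,fy=f,interpolation=3))
s=monitor.read_state();print({k:np.round(s[k],3).tolist() for k in("time","q","tool_pos","tcp_rot","width")})
E
python3 look.py scene 140 180 340 330 4 near; python3 -c "
from plan import *
a=-.3946;plan([.5007,-.3015,.104],tool([0,0,-1],[np.cos(a),np.sin(a),0]),5)"
```

```text
{'time': 1.65, 'q': [-0.578, 0.095, 1.803, 0.004, 1.245, -0.19], 'tool_pos': [0.503, -0.297, 0.231], 'tcp_rot': [-2.608, -1.748, -0.005], 'width': 1.001}
[-1, 0, 25] [-0.0, -0.0, 0.1]
[-1, 0, 25] [-0.0, -0.1, 0.0]
[-1, 0, 26] [-0.0, -0.0, 0.1]
[-1, 0, 25] [-0.0, -0.1, 0.0]
[-1, -1, 26] [-0.0, -0.0, 0.1]
end [ 0.5008 -0.3012  0.1037] 0.02
```

View pics/near.png

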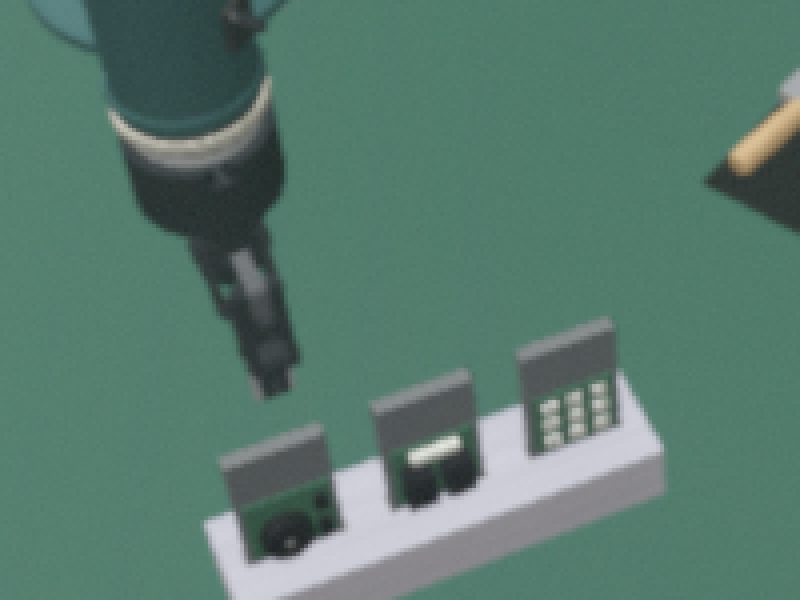

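The gripper is directly above the buzzer board (board top edge at about (272,445) in the crop, fingertip at (275,390)). Descending to grip the bare top.

>>> jog_arm(
  commands=[
    {"travel": [0,0,0],"claw": 0},
    {"travel": [0,0,20],"claw": 0},
    {"travel": [0,0,30],"claw": 0},
    {"travel": [0,0,30],"claw": 0},
    {"travel": [0,0,26],"claw": 0},
  ],
)

```text
$.commands[0]: bad value
```

>>> jog_arm(
  force=25,
  commands=[
    {"travel": [0,0,20],"claw": 0},
    {"travel": [0,0,0],"claw": 0},
    {"travel": [0,0,0],"claw": 100},
    {"travel": [0,0,0],"claw": 150},
    {"travel": [0,0,0],"claw": 180},
  ],
)

```text
$.commands[0]: bad value
```

>>> jog_arm(
  commands=[
    {"travel": [0,0,0],"rot": [0,0,0],"claw": 0},
    {"travel": [0,0,20],"rot": [0,0,0],"claw": 0},
    {"travel": [0,0,30],"rot": [0,0,0],"claw": 0},
    {"travel": [0,0,30],"rot": [0,0,0],"claw": 0},
    {"travel": [0,0,26],"rot": [0,0,0],"claw": 0},
  ],
)

```text
time: 2.15
tool_pos: [0.4996, -0.3023, 0.1236]
tcp_rot: [-2.615, -1.739, 0.002]
wrist_force: [0.2, 0.1, 0.2]
width: 0.993
grip_force: 0.0
```

>>> jog_arm(
  force=25,
  commands=[
    {"travel": [0,0,20],"rot": [0,0,0],"claw": 0},
    {"travel": [0,0,0],"rot": [0,0,0],"claw": 0},
    {"travel": [0,0,0],"rot": [0,0,0],"claw": 100},
    {"travel": [0,0,0],"rot": [0,0,0],"claw": 150},
    {"travel": [0,0,0],"rot": [0,0,0],"claw": 180},
  ],
)

```text
time: 2.65
tool_pos: [0.5018, -0.3027, 0.1071]
tcp_rot: [2.612, 1.74, 0.002]
wrist_force: [0.5, -1.7, 1.4]
width: 0.518
grip_force: 0.0
```

>>> jog_arm(
  force=25,
  commands=[
    {"travel": [0,0,0],"rot": [0,0,0],"claw": 200},
    {"travel": [0,0,0],"rot": [0,0,0],"claw": 220},
    {"travel": [0,0,0],"rot": [0,0,0],"claw": 235},
    {"travel": [0,0,0],"rot": [0,0,0],"claw": 245},
    {"travel": [0,0,0],"rot": [0,0,0],"claw": 255},
  ],
)

```text
time: 3.15
tool_pos: [0.5011, -0.3019, 0.1061]
tcp_rot: [2.614, 1.741, 0.0]
wrist_force: [-1.3, 0.7, 5.6]
width: 0.109
grip_force: 25.8
```

>>> jog_arm(
  force=40,
  commands=[
    {"travel": [0,0,0],"rot": [0,0,0],"claw": 255},
    {"travel": [0,0,0],"rot": [0,0,0],"claw": 255},
    {"travel": [0,0,0],"rot": [0,0,0],"claw": 255},
    {"travel": [0,0,0],"rot": [0,0,0],"claw": 255},
    {"travel": [0,0,0],"rot": [0,0,0],"claw": 255},
  ],
)

```text
time: 3.65
tool_pos: [0.5012, -0.3019, 0.1061]
tcp_rot: [2.614, 1.742, 0.0]
wrist_force: [-1.6, 0.5, 5.7]
width: 0.111
grip_force: 41.3
```

```bash
python3 look.py scene 140 180 340 330 4 grip; python3 -c "
from workcell import monitor
import numpy as np
for k in range(1):
  s=monitor.read_state();print(s['wrist_force'].round(1) if hasattr(s['wrist_force'],'round') else s['wrist_force'],s['torque'],s['grip_force'])"
```

```text
{'time': 3.7, 'q': [-0.585, 0.204, 1.921, -0.0, 1.015, -0.189], 'tool_pos': [0.501, -0.302, 0.106], 'tcp_rot': [2.614, 1.742, 0.0], 'width': 0.114}
[-1.6  0.3  5.7] [ 0.18057635  0.32235237 -0.03088247] 41.26797795295715
```

View pics/grip.png

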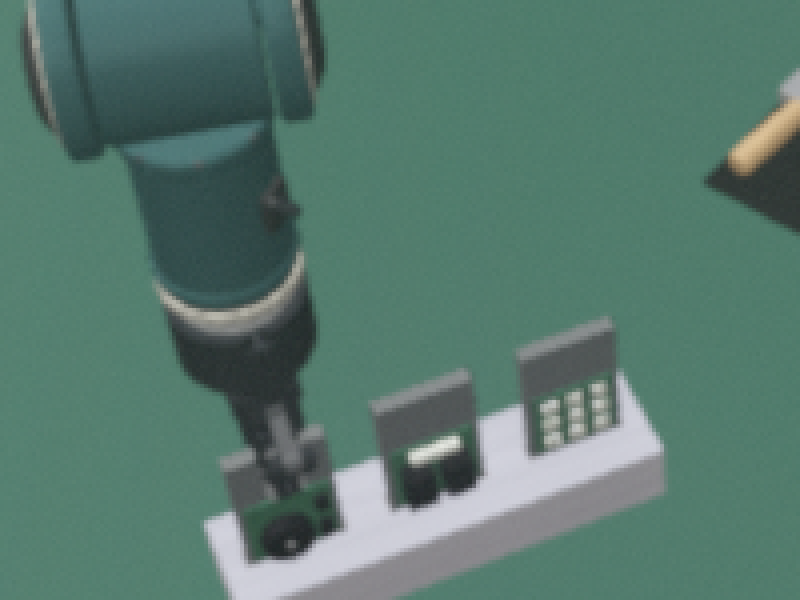

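The fingers hold the bare top of the buzzer board, above the buzzer (around (280,470) in the crop), and the measured width of about 9.4 mm fits the 10 mm carrier. Drawing it straight up.

>>> jog_arm(
  force=60,
  commands=[
    {"travel": [0,0,0],"rot": [0,0,0],"claw": 255},
    {"travel": [0,0,-3],"rot": [0,0,0],"claw": 255},
    {"travel": [0,0,-6],"rot": [0,0,0],"claw": 255},
    {"travel": [0,0,-10],"rot": [0,0,0],"claw": 255},
    {"travel": [0,0,-10],"rot": [0,0,0],"claw": 255},
  ],
)

```text
time: 4.2
tool_pos: [0.5008, -0.3016, 0.1348]
tcp_rot: [-2.614, -1.742, 0.0]
wrist_force: [0.1, -0.2, -0.7]
width: 0.107
grip_force: 58.7
```

>>> jog_arm(
  commands=[
    {"travel": [0,0,-10],"rot": [0,0,0],"claw": 255},
    {"travel": [0,0,-15],"rot": [0,0,0],"claw": 255},
    {"travel": [0,0,-20],"rot": [0,0,0],"claw": 255},
    {"travel": [0,0,-20],"rot": [0,0,0],"claw": 255},
    {"travel": [0,0,-20],"rot": [0,0,0],"claw": 255},
  ],
)

```text
time: 4.7
tool_pos: [0.501, -0.3018, 0.2213]
tcp_rot: [2.614, 1.741, 0.001]
wrist_force: [0.1, -0.4, -0.9]
width: 0.108
grip_force: 58.7
```

>>> jog_arm(
  commands=[
    {"travel": [0,0,-25],"rot": [0,0,0],"claw": 255},
    {"travel": [0,0,-25],"rot": [0,0,0],"claw": 255},
    {"travel": [0,0,-25],"rot": [0,0,0],"claw": 255},
    {"travel": [0,0,-15],"rot": [0,0,0],"claw": 255},
    {"travel": [0,0,-6],"rot": [0,0,0],"claw": 255},
  ],
)

```text
time: 5.2
tool_pos: [0.5016, -0.3022, 0.3184]
tcp_rot: [2.611, 1.74, 0.003]
wrist_force: [0.8, -0.3, -0.6]
width: 0.108
grip_force: 58.7
```

```bash
python3 look.py scene 140 130 340 280 4 lift; cat > goal.py <<'E'
from plan import *
# TCP sits `h` above foot along board z, board x = +tool y, board z = -tool z
h=.095; mat=np.array([.5274,.2102,.003]); az=np.arctan2(mat[1],mat[0]); r=np.array([np.cos(az),np.sin(az),0]); u=np.array([0,0,1.])
R=tool(r-u,r+u); mid=mat+[0,0,.25]
tcp=mid+(h-.065)*(u-r)/2**.5
Rd=tool(-u,r); print("az",az,"tcp",tcp.round(3))
E
python3 -c "
from goal import *
s=plan([tcp[0],tcp[1],.30],Rd,20)
print('tilt');plan(tcp,R,10,s)"
```

```text
{'time': 5.25, 'q': [-0.585, 0.051, 1.691, 0.0, 1.397, -0.189], 'tool_pos': [0.502, -0.302, 0.318], 'tcp_rot': [2.612, 1.74, 0.002], 'width': 0.107}
az 0.3792634916399706 tcp [0.508 0.202 0.274]
[23, -9, 1] [0.0, 0.0, -2.2]
[24, -9, 1] [0.0, 0.0, -2.2]
[24, -8, 1] [0.0, 0.0, -2.2]
[24, -7, 1] [0.0, 0.0, -2.2]
[25, -6, 1] [0.0, 0.0, -2.2]
[25, -5, 1] [0.0, 0.0, -2.2]
[25, -4, 1] [0.0, 0.0, -2.2]
[25, -3, 1] [0.0, 0.0, -2.2]
[25, -2, 1] [0.0, 0.0, -2.2]
[25, -1, 1] [0.0, 0.0, -2.2]
[25, 0, 1] [0.0, 0.0, -2.2]
[25, 1, 1] [0.0, 0.0, -2.2]
[25, 2, 1] [0.0, 0.0, -2.2]
[25, 3, 1] [0.0, 0.0, -2.3]
[25, 4, 0] [0.0, 0.0, -2.2]
[25, 5, 1] [0.0, 0.0, -2.3]
[25, 6, 0] [0.0, 0.0, -2.2]
[24, 7, 1] [0.0, 0.1, -2.3]
[24, 8, 1] [0.1, 0.0, -2.2]
[23, 9, 0] [0.0, 0.1, -2.3]
end [0.5074 0.202  0.3   ] 0.05
tilt
[0, 0, 3] [-4.5, -0.0, 0.0]
[0, 0, 3] [-4.5, -0.0, 0.0]
[0, 0, 2] [-4.5, -0.0, 0.0]
[0, -1, 2] [-4.5, -0.0, -0.0]
[0, -1, 3] [-4.5, -0.0, -0.0]
[0, -1, 2] [-4.5, -0.0, -0.0]
[0, -1, 2] [-4.5, -0.0, -0.0]
[0, -1, 2] [-4.5, -0.0, -0.0]
[0, -2, 2] [-4.5, -0.0, -0.0]
[0, -1, 3] [-4.5, -0.0, -0.0]
end [0.5082 0.2023 0.2743] 0.05
```

View pics/lift.png

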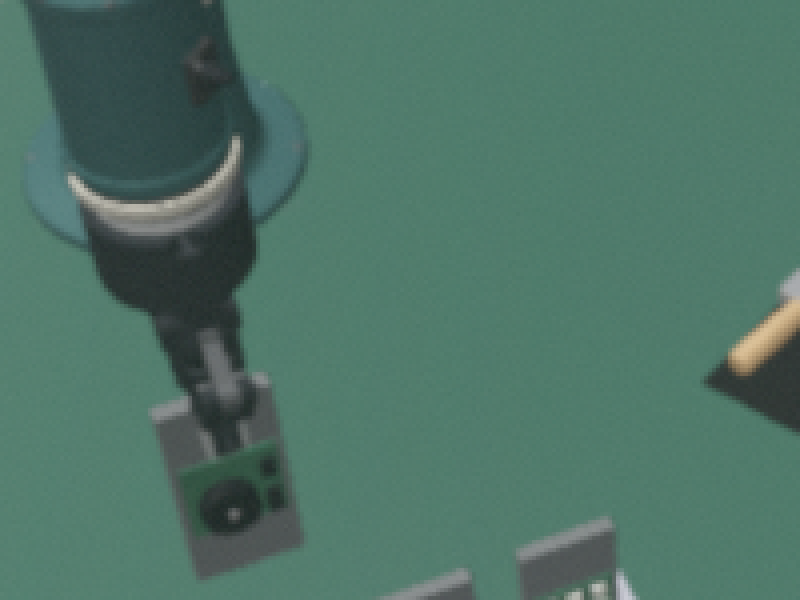

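The buzzer board (buzzer at about (232,507) in the crop) is clear of its slot with the other boards undisturbed. Carrying it over the mat.

>>> jog_arm(
  commands=[
    {"travel": [12,-5,0],"rot": [0,0,0],"claw": 255},
    {"travel": [20,-8,0],"rot": [0,0,-2.2],"claw": 255},
    {"travel": [24,-9,1],"rot": [0,0,-2.2],"claw": 255},
    {"travel": [24,-7,1],"rot": [0,0,-2.2],"claw": 255},
    {"travel": [25,-6,1],"rot": [0,0,-2.2],"claw": 255},
  ],
)

```text
time: 5.75
tool_pos: [0.5019, -0.1888, 0.31]
tcp_rot: [-2.469, -1.937, 0.002]
wrist_force: [0.6, 0.3, -0.3]
width: 0.112
grip_force: 58.8
```

>>> jog_arm(
  commands=[
    {"travel": [25,-5,1],"rot": [0,0,-2.2],"claw": 255},
    {"travel": [25,-4,1],"rot": [0,0,-2.2],"claw": 255},
    {"travel": [25,-3,1],"rot": [0,0,-2.2],"claw": 255},
    {"travel": [25,-2,1],"rot": [0,0,-2.2],"claw": 255},
    {"travel": [25,-1,1],"rot": [0,0,-2.2],"claw": 255},
  ],
)

```text
time: 6.25
tool_pos: [0.5075, -0.0629, 0.305]
tcp_rot: [-2.272, -2.165, 0.003]
wrist_force: [-0.0, -0.3, -0.6]
width: 0.11
grip_force: 58.7
```

>>> jog_arm(
  commands=[
    {"travel": [25,0,1],"rot": [0,0,-2.2],"claw": 255},
    {"travel": [25,1,1],"rot": [0,0,-2.2],"claw": 255},
    {"travel": [25,2,1],"rot": [0,0,-2.2],"claw": 255},
    {"travel": [25,3,1],"rot": [0,0,-2.3],"claw": 255},
    {"travel": [25,4,0],"rot": [0,0,-2.2],"claw": 255},
  ],
)

```text
time: 6.75
tool_pos: [0.5137, 0.0622, 0.3009]
tcp_rot: [-2.052, -2.375, 0.004]
wrist_force: [0.6, 0.1, -1.8]
width: 0.107
grip_force: 58.7
```

>>> jog_arm(
  commands=[
    {"travel": [25,5,1],"rot": [0,0,-2.3],"claw": 255},
    {"travel": [25,6,0],"rot": [0,0,-2.2],"claw": 255},
    {"travel": [24,7,1],"rot": [0,0,-2.3],"claw": 255},
    {"travel": [20,7,0],"rot": [0,0,-2.2],"claw": 255},
    {"travel": [10,5,0],"rot": [0,0,-2.3],"claw": 255},
  ],
)

```text
time: 7.25
tool_pos: [0.5214, 0.1706, 0.2991]
tcp_rot: [-1.805, -2.567, 0.004]
wrist_force: [-0.4, 0.1, -0.7]
width: 0.107
grip_force: 58.7
```

>>> jog_arm(
  commands=[
    {"travel": [0,0,3],"rot": [-3,0,0],"claw": 255},
    {"travel": [0,0,3],"rot": [-4.5,0,0],"claw": 255},
    {"travel": [0,0,2],"rot": [-4.5,0,0],"claw": 255},
    {"travel": [0,-1,2],"rot": [-4.5,0,0],"claw": 255},
    {"travel": [0,-1,3],"rot": [-4.5,0,0],"claw": 255},
  ],
)

```text
time: 7.75
tool_pos: [0.522, 0.1685, 0.2867]
tcp_rot: [1.67, 2.367, 0.44]
wrist_force: [-1.0, 0.5, -1.4]
width: 0.114
grip_force: 58.8
```

```bash
python3 -c "
from goal import *
print(monitor.read_state()['q']);plan(tcp,R,10)"
```

```text
az 0.3792634916399706 tcp [0.508 0.202 0.274]
[ 0.24481395 -0.24982752  2.06197675  0.04209617  0.96384222 -0.11453581]
[4, -1, 1] [-2.4, 0.1, -0.2]
[4, -1, 1] [-2.4, 0.1, -0.2]
[4, -1, 1] [-2.4, 0.1, -0.2]
[4, -1, 1] [-2.4, 0.1, -0.2]
[3, -1, 1] [-2.4, 0.1, -0.2]
[4, -1, 1] [-2.4, 0.1, -0.2]
[3, 0, 1] [-2.4, 0.1, -0.1]
[4, -1, 1] [-2.4, 0.2, -0.2]
[3, 0, 1] [-2.4, 0.1, -0.1]
[4, -1, 1] [-2.3, 0.2, -0.2]
end [0.5075 0.2026 0.2743] 0.05
```

>>> jog_arm(
  commands=[
    {"travel": [4,-1,1],"rot": [-2.4,0.1,-0.2],"claw": 255},
    {"travel": [4,-1,1],"rot": [-2.4,0.1,-0.2],"claw": 255},
    {"travel": [4,-1,1],"rot": [-2.4,0.1,-0.2],"claw": 255},
    {"travel": [4,-1,1],"rot": [-2.4,0.1,-0.2],"claw": 255},
    {"travel": [3,-1,1],"rot": [-2.4,0.1,-0.2],"claw": 255},
  ],
)

```text
time: 8.25
tool_pos: [0.5129, 0.1855, 0.2795]
tcp_rot: [1.557, 2.252, 0.665]
wrist_force: [-0.4, -0.2, -1.7]
width: 0.101
grip_force: 58.8
```

>>> jog_arm(
  commands=[
    {"travel": [4,-1,1],"rot": [-2.4,0.1,-0.2],"claw": 255},
    {"travel": [3,0,1],"rot": [-2.4,0.1,-0.1],"claw": 255},
    {"travel": [4,-1,1],"rot": [-2.4,0.2,-0.2],"claw": 255},
    {"travel": [3,0,1],"rot": [-2.4,0.1,-0.1],"claw": 255},
    {"travel": [4,-1,1],"rot": [-2.3,0.2,-0.2],"claw": 255},
  ],
)

```text
time: 8.75
tool_pos: [0.5071, 0.2025, 0.2736]
tcp_rot: [1.439, 2.124, 0.876]
wrist_force: [-0.8, -0.2, -1.2]
width: 0.106
grip_force: 58.9
```

>>> jog_arm(
  commands=[
    {"travel": [0,0,0],"rot": [0,0,0],"claw": 255},
    {"travel": [0,0,0],"rot": [0,0,0],"claw": 255},
    {"travel": [0,0,0],"rot": [0,0,0],"claw": 255},
    {"travel": [0,0,0],"rot": [0,0,0],"claw": 255},
    {"travel": [0,0,0],"rot": [0,0,0],"claw": 255},
  ],
)

```text
time: 9.25
tool_pos: [0.5088, 0.2028, 0.276]
tcp_rot: [1.439, 2.122, 0.877]
wrist_force: [0.2, -0.2, -1.6]
width: 0.109
grip_force: 58.9
```

```bash
python3 look.py scene 290 80 440 200 5 hold;python3 -c "
from goal import *
from h import *
s=monitor.read_state();Rn=Ro.from_rotvec(s['tcp_rot']).as_matrix();print(Rn.round(3).tolist(),s['joint_vel'].round(3))
t=s['tool_pos'];foot=t+h*Rn[:,2];bx,by,bz=Rn[:,1],-Rn[:,0]*-1,-Rn[:,2]
by=np.cross(bz,bx)
print('mid',foot+.065*bz,'face tilt',np.degrees(np.arcsin(bx[2])),'edge',np.degrees(np.arcsin(by[2])))
P=[foot+x*bx+y*by+z*bz for x,y,z in((.005,-.03,0),(.005,.03,0),(.005,-.03,.13),(.005,.03,.13),(.019,0,.058))]
print(((proj(S,P)-[290,80])*5).round(0).tolist())
plan(tcp,R,2)"
```

```text
{'time': 9.3, 'q': [0.297, -0.475, 2.376, 0.132, 0.462, -0.176], 'tool_pos': [0.509, 0.203, 0.276], 'tcp_rot': [1.439, 2.122, 0.877], 'width': 0.108}
az 0.3792634916399706 tcp [0.508 0.202 0.274]
[[-0.37, 0.658, 0.656], [0.929, 0.262, 0.262], [0.0, 0.706, -0.708]] [-0.    -0.003  0.004 -0.    -0.001  0.001]
mid [0.52837958 0.21061834 0.25462716] face tilt 44.90354051777277 edge 0.022979532170239493
[[436.0, 458.0], [469.0, 384.0], [269.0, 275.0], [307.0, 204.0], [401.0, 330.0]]
[0, -1, 0] [-0.0, -0.0, -0.0]
[0, -1, 0] [-0.1, -0.0, -0.0]
end [0.5074 0.2022 0.2745] 0.03
```

View pics/hold.png

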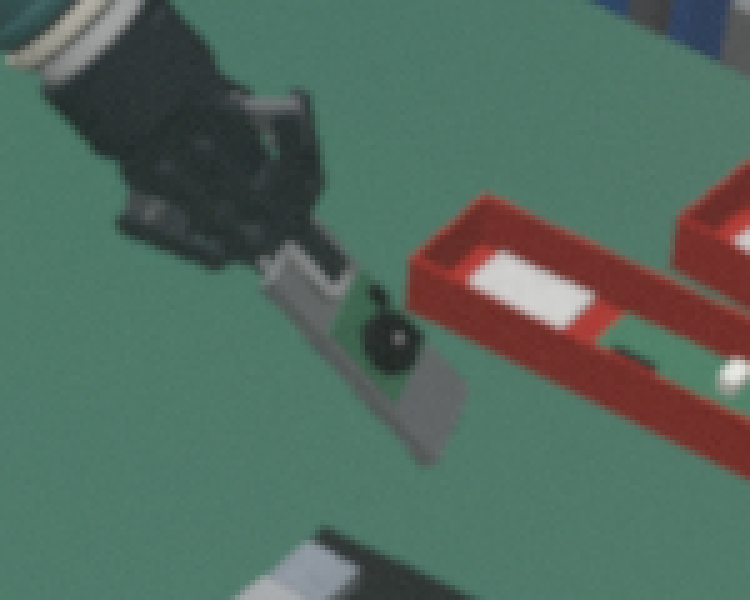

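The board is held over the mat. Its foot corners at (432,462) and (466,380) in the crop match the prediction of (436,458) and (469,384). The face is tipped to 44.9°, the bottom edge is level, the middle is within 2 mm of the mat centre, and the lowest point is about 0.2 m up. Handing in.

```bash
python3 -c "
from workcell import workorder
print(workorder.finish_job())"
```

```text
the job is handed in; nothing more can be done
None
```

The buzzer board was drawn straight up out of the rack and is held still over the middle of the mat, about 20 cm up, with its face tipped to 44.9° and its bottom edge level; the job was handed in at about 9.3 s and no verdict was returned.

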